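# Press a label holder home behind the lip of a watch-parts tray

### The job

Take the wide label holder out of the wooden rack and push it down behind the metal lip at the front of the parts tray, card side towards you (the robot's side), until it is fully home on the channel floor against the spring clip. The clip pushes it back up until it is locked, so finish while still holding it pressed fully home, upright and in your grip, pressing firmly but without forcing it; leave the narrow holder and the other things on the bench alone.

Things in the scene. Friction and masses are not known exactly. Their poses are not given: they have to be found in the camera images.
- holder: The wide label holder: a flat upright aluminium plate 8 thick (x) x 70 wide (y) x 60 tall (z), some 55 to 110 g, a white card on its front (-x) face, which faces the robot's side at the start. Origin: centre of its bottom edge; z up. It starts standing in one of the rack's slots, 18 mm in the slot and 42 mm showing; grip it across its thickness near its top.
- card_face (a point): Point on the front (card) face of the wide holder, 40 mm above its bottom edge, 4 mm in front of its mid-plane. Axes as the holder's.
- spare: The narrow label holder, the same but 40 mm wide; it stands in the rack's other slot (which slot is which changes). To be left alone.
- rack: Fixed wooden rack, 60 (x) x 176 (y) x 33 high, origin at the centre of its underside. Two slots 10 wide (x) and 76 long (y), centred at y = +43 and -43 mm, slot floor 15 mm above the bench. It may stand to the left or the right of the tray.
- tray: Fixed navy parts tray, 250 wide (y), 40 high, reaching 200 mm back (+x) from its origin and with small parts lying inside below its rim; its front faces -x. Origin: on the bench, under the centre of the label channel, which runs along y on the tray's front between an aluminium lip and the tray's front wall.
- channel (a point): Centre of the label channel's floor, 20 mm above the bench; axes as the tray's (x back, y along, z up). Channel open at the top, 12 wide (x), 78 long (y); walls straight for 20 mm, then a mouth flared 30 degrees from vertical up to 28 mm above the floor (some 5 mm wider each side). Lip 90 mm wide; nothing here is over 50 mm above the bench. Home: the holder's bottom edge on this floor.
- clip (a joint): Spring clip, a steel bar 9 x 30 mm in the middle of the channel floor: travel in m, 0 = up (its top 10 mm above the channel floor), 0.010 = pressed level with the channel floor (holder home, resting on the solid floor). Pushes up with about 4 N at 0 and 8 N at 0.010.
- loupe: Black eye loupe, 34 mm across, 34 high, standing loose on the bench about 120 mm behind the rack; origin at its underside. Bystander.
- caseholder: Round green holder 48 mm across with a watch on it, 19 high, loose on the bench behind the rack; origin at its underside. Bystander.
- jar: Small glass jar, 36 mm across, 45 high, loose on the bench behind the rack; origin at its underside. Bystander.
Mind the look-alikes: they are no part of the job. Leave any blue or pink look-alike of the holder alone.

How it is judged:
On the way, in this order (a step that is already met when the one before it is completed fails the run):
1. the wide holder is lifted clear of the rack, in the gripper (height (world z) of holder above 0.04 m and contact force between the fingers and holder above 2 N and horizontal distance between holder and channel above 0.05 m), for 0.1 s.
2. its bottom edge is behind the lip, below the flared mouth (x of holder in the frame of channel between -0.0045 and 0.0045 m and y of holder in the frame of channel between -0.008 and 0.008 m and z of holder in the frame of channel below 0.018 m), for 0.1 s.
At the end, for the whole second after the job is handed in: Wide holder in the channel, card to the front, bottom edge within 2 mm of the floor, clip pressed at least 8 mm, upright within 7 deg, in line within 8.5 deg, at rest, fingers on it with over 4 N, bearing on tray and clip with 6 to 50 N, through the last second (x of holder in the frame of channel between -0.0045 and 0.0045 m and y of holder in the frame of channel between -0.008 and 0.008 m and z of holder in the frame of channel below 0.002 m and value of joint clip above 0.008 m and angle between holder's own z axis and vertical below 0.12 rad and x of card_face in the frame of channel below 0 m and angle between the y axis of holder and the y axis of channel, either way round below 0.15 rad and contact force between the fingers and holder above 4 N and contact force between holder and tray between 6 and 50 N and linear speed of holder below 0.01 m/s); the arm keeps its last pose, push and grip.
It fails at once if the holder is rammed against the tray with more than 80 N (contact force between holder and tray above 80 N).
It fails at once if the narrow holder is moved more than 15 mm (distance of spare from where it was at the start of the episode above 0.015 m).
It fails at once if the loupe, the watch or the jar is moved more than 20 mm (distance of any of loupe, caseholder, jar from where it was at the start of the episode above 0.02 m).
It also fails if it takes over 40 s, if anything falls off the work surface, if the arm or the gripper's body presses on something with over 40 N, if the wrist force passes 120 N, or if a joint passes its speed limit or range.

### The arm

A 7-joint arm with a two-finger parallel gripper is mounted at the origin on the work surface. World frame = base frame: x ahead of the robot, y to its left, z up, the work surface at z = 0. Lengths are in m, angles in rad, forces in N, time in s.
With the tool pointing down it reaches from about 0.425 to 1.025 m from the base axis. Payload 9.4 kg.
Tool frame: the origin (TCP) lies at the very end of the fingers, on their centre line; the grasp point (between the pads) lies 19 mm behind it; z points along the fingers, y is the direction in which the jaws open and shut (so a half turn about z gives the same grasp; the last joint's range is limited). The gripper opens to 85 mm and grips with 20 to 120 N. Pads are 22 mm wide; open, the fingers measure 114 mm over their backs; the gripper's body (76 mm by 85 mm) begins 54 mm behind the grasp point. The pads swing forward as they close: fully open they stand 13 mm farther back than shut.
Start: joints at [-1.229, 0.599, -0.003, 1.599, 0.002, 0.943, -0.08], TCP at [0.295, 0.662, 0.193] pointing down, gripper open.
Joint ranges: [-2.57, 2.57], [-0.35, 1.97], [-1.29, 1.29], [0.11, 2.56], [-1.05, 4.19], [0.11, 1.86], [-2.63, 2.63]. Speed limits (rad/s): [2.22, 2.22, 3.01, 3.01, 3.14, 3.14, 3.14].

### API

Orientations are given as a unit quaternion [x, y, z, w].
In Python, from rig import readout, capture, ticket, masks_of gives the robot as it stands. The module is installed in compiled form; this text tells all that it offers.
- The arm moves only by the tool drive_tool, never from a script. Its argument "plan" is a list of rows, each a list of 3 entries, a list of its own where there are three numbers: the shift along the tool's x, y, z in cm, then the turn, a rotation vector about the tool's x, y, z in degrees, then the closure, from 0 (fully open) to 1 (shut). In form: [[[tx, ty, tz], [ax, ay, az], claw], ...]. A call has 1 to 20 rows; each row shifts and turns the commanded pose from where the row before left it, along the tool's axes as they then stand; what a row does not reach is not made up. A row lasts 1/12 s, in which the tool goes at most 41.7 mm and 7.16 degrees, less where a joint would pass 70% of its speed; a pose out of reach is approached as far as the arm can. A call with a gripper value outside its range is refused whole. The fingers move at their own pace and stop on an object; "squeeze" is the grip in N (left out, the last holds). Time passes only in rows, so rows that do not move let the fingers close. It gives the time, the measured TCP pose, the force and the opening at its end, in the units of the state.
- readout.observe(): the state, without advancing time (a new reading comes with each control period).
- capture(name): name is "side" or "top"; returns a dict with "img" (420x560x3 uint8, red, green, blue), "z_map" (420x560 float32, m along the optical axis (not along the pixel's ray), 0 where there is no reading), "camera_matrix" (3x3 intrinsics, pixels), "origin" and "attitude" of the camera in the world. Camera axes: x right, y down, z forward; pixel columns grow to the right and rows downward; lengths in m; the calibration is good to about 2 mm. A picture is of the moment at which its call begins.
- ticket.close_job(): hands the job in, once; it reports no verdict.
Trained networks look in the newest picture that a camera, given by its name, has taken for a name from the list of things; names that differ only in an ending like _2 or _b are one class to them, and where a whole thing is asked for, a point or a joint stands for the part that bears it (a point fixed in the world has none). Each returns a list of dicts, best first, with "p" (0 to 1); they miss things now and then, are a little off and sometimes report something else, mostly with a low value. They report only what shows in the picture. A call takes as long as a camera call. They do not tell look-alikes from the thing itself.
- masks_of(camera, thing): "mask" (420x560 bool, what is visible of it) and "box" ([centre column, centre row, width, height] in pixels, round what is visible of it).
The state is a dict: "time_s": time; "q": joint angles; "dq": joint speeds; "joint_efforts": joint torques, N m; "position": TCP position; "tcp_rot": TCP orientation; "force": force on the tool from outside, world axes, zero at the start; "ft_torque": the same for the moment, N m; "gripper_width": finger opening in m.
Only numpy, scipy, OpenCV 4.12 (cv2) and the standard library are available. Lean on these libraries where they do the work, as an engineer would, in place of code of your own. Each camera call takes 0.05 s, during which the arm holds its last target. There are 200 camera calls.

## Working session

There is one attempt and no reset: what is moved stays moved. The work goes in short steps, Python scripts to look and compute and a tool call to move; the robot and the scene stay as the last step left them, time stands still between calls to the robot, and variables do not carry over. Pictures are saved under pics/ and viewed, about 8 in all and at most 12, crops included, and the job is handed in when it is done.

Besides the shell and the picture viewer there is one more tool, called after "Request:" as name([rows], argument=value, ...), one row to a line, values as JSON. drive_tool: Moves the arm, as the interface text tells. Its arguments: {"type":"object","properties":{"plan":{"type":"array"},"squeeze":{"type":"number"}},"required":["plan"]}

```bash
mkdir -p pics; cat > h.py <<'E'
import numpy as np, cv2
from scipy.spatial.transform import Rotation as R
from rig import readout, capture, ticket, masks_of
def att(c):
    a=np.array(c["attitude"],float)
    return a if a.shape==(3,3) else R.from_quat(a).as_matrix()
def cloud(c):
    z=c["z_map"]; K=np.array(c["camera_matrix"]); v,u=np.indices(z.shape)
    p=np.stack([(u-K[0,2])/K[0,0]*z,(v-K[1,2])/K[1,1]*z,z],-1)
    return p@att(c).T+np.array(c["origin"]), z>0
def save(c,n): cv2.imwrite("pics/"+n+".png",c["img"][:,:,::-1])
E
python3 - <<'E'
from h import *
np.set_printoptions(precision=4,suppress=True)
print(readout.observe())
for n in("top","side"):
    c=capture(n); save(c,n+"0"); print(n,c["origin"],c["attitude"])
    P,ok=cloud(c)
    for t in("holder","spare","rack","tray","channel","clip","loupe","jar","caseholder"):
        try:
            for m in masks_of(n,t)[:4]:
                q=P[m["mask"]&ok]; 
                print(t,round(m["p"],2),np.array(m["box"]),len(q),np.percentile(q,2,axis=0) if len(q) else '',np.percentile(q,98,axis=0) if len(q) else '')
        except Exception as e: print(t,e)
E
```

```text
{'time_s': 0.0, 'q': array([-1.2287,  0.6001, -0.0026,  1.6001,  0.0018,  0.9429, -0.0798]), 'dq': array([-0.0008, -0.0006, -0.0006,  0.    ,  0.0007,  0.0001, -0.0001]), 'joint_efforts': array([  0.0005, -77.6457,   1.5656, -25.8002,   0.0123,   0.0094,
        -0.    ]), 'position': array([0.2946, 0.6619, 0.1921]), 'tcp_rot': array([ 0.2078,  0.9782, -0.0008, -0.0001]), 'force': array([ 0.1145,  0.4721, -0.0357]), 'ft_torque': array([ 0.0093,  0.0037, -0.0498]), 'gripper_width': 0.08567879072539589}
top [0.4096 0.0741 0.7465] [-0.6524  0.7491 -0.0849  0.0778]
holder 0.87 [304.4 297.8  15.6  39.3] 242 [ 0.3903  0.0213 -0.0005] [0.4501 0.0368 0.0612]
holder 0.72 [281.1 172.8  37.2  20.7] 511 [0.6347 0.0076 0.0005] [0.6588 0.0717 0.0613]
holder 0.55 [229.6 318.2  45.1   4.9] 262 [0.3945 0.1238 0.0249] [0.4088 0.191  0.0616]
spare 0.67 [191.9 258.1  32.7  11. ] 248 [0.5047 0.1897 0.0275] [0.5199 0.2362 0.0761]
rack 0.95 [220.4 249.6  99.4  66.8] 2733 [0.4784 0.0852 0.0111] [0.5682 0.2499 0.0351]
tray 0.92 [400.4 172.6 162.3 138.4] 14268 [ 0.5153 -0.311   0.007 ] [ 0.7292 -0.0575  0.044
[... 1082 characters left out ...]
9.   56.9] 1327 [0.4786 0.079  0.0028] [0.5762 0.2468 0.0374]
tray 0.92 [363.1 308.1 161.9 143.2] 12599 [ 0.5141 -0.3147  0.0075] [ 0.7332 -0.0559  0.0454]
channel 0.63 [364.8 308.4 161.1 142.8] 12596 [ 0.5137 -0.3148  0.0074] [ 0.7334 -0.0576  0.0454]
clip 0.56 [316.9 320.8   6.4  15. ] 56 [ 0.5182 -0.2189  0.0249] [ 0.5336 -0.1881  0.0477]
loupe 0.73 [364.8 308.1 157.2 143.4] 12500 [ 0.5141 -0.3144  0.0078] [ 0.7327 -0.0564  0.0455]
loupe 0.6 [275.  168.5  15.3  14.8] 167 [0.6066 0.2497 0.0016] [0.6367 0.2768 0.0376]
jar 0.78 [306.6 192.4  11.3  17.6] 252 [0.6376 0.1278 0.0071] [0.667  0.1567 0.0489]
caseholder 0.8 [292.3 186.2  16.8  22.9] 253 [0.6166 0.1498 0.0014] [0.6569 0.2112 0.0426]
```

```bash
python3 - <<'E'
import cv2
a=cv2.imread("pics/top0.png")[120:350,130:490]
b=cv2.imread("pics/side0.png")[150:400,180:460]
cv2.imwrite("pics/a.png",cv2.resize(a,None,fx=2.2,fy=2.2,interpolation=2))
cv2.imwrite("pics/b.png",cv2.resize(b,None,fx=2.3,fy=2.3,interpolation=2))
E
python3 - <<'E'
import sys; sys.path.insert(0,'.')
from h import *
np.set_printoptions(precision=4,suppress=True)
def rect(p): 
    r=cv2.minAreaRect((p[:,:2]*1000).astype(np.float32)); return [np.round(x,1) for x in (r[0],r[1])],round(r[2],1)
for n in("top","side"):
    P,ok=cloud(capture(n)); x,y,z=np.moveaxis(P,-1,0)
    box=ok&(x>.46)&(x<.59)&(y>.07)&(y<.27)
    for nm,s in(("rackTop",box&(abs(z-.034)<.003)),("wideTop",box&(z>.065)&(y<.168)),("wide>.071",box&(z>.071)&(y<.168)),("spareTop",box&(z>.065)&(y>.175))):
        q=P[s]; print(n,nm,len(q),rect(q),q.mean(0), q[:,2].max())
    s=ok&(x>.49)&(x<.74)&(y>-.34)&(y<-.03)&(z>.035)&(z<.055); q=P[s]; print(n,"tray rim",len(q),rect(q),np.median(q[:,2]))
    s=ok&(x>.48)&(x<.56)&(y>-.26)&(y<-.14)&(z>.01)&(z<.06);
E
```

```text
top rackTop 2111 ([array([525.8, 168. ]), array([ 60.2, 175.7])], 16.4) [0.524  0.1685 0.0327] 0.03633290302622261
top wideTop 242 ([array([537.3, 126.6]), array([ 9.3, 69.1])], 16.3) [0.537  0.1265 0.0731] 0.07748942590091368
top wide>.071 196 ([array([537.6, 126.6]), array([ 8.8, 68.9])], 16.3) [0.5377 0.1269 0.0742] 0.07748942590091368
top spareTop 144 ([array([513.3, 208.8]), array([ 9.7, 39.3])], 16.8) [0.5126 0.2084 0.0731] 0.07734832568735117
top tray rim 1874 ([array([ 616.3, -185. ]), array([213.5, 251.1])], 10.9) 0.03961664776119517
side rackTop 779 ([array([527.1, 169.4]), array([ 63.9, 178.5])], 15.9) [0.5225 0.1569 0.0343] 0.0369954420863855
side wideTop 150 ([array([539.7, 126.4]), array([11.3, 70.8])], 15.7) [0.5395 0.1246 0.0736] 0.07963422758775773
side wide>.071 108 ([array([539.7, 126.4]), array([11.3, 70.8])], 15.7) [0.5397 0.1261 0.0756] 0.07963422758775773
side spareTop 79 ([array([515.5, 208.9]), array([11.2, 39.2])], 17.4) [0.5155 0.2067 0.0732] 0.07942942084765403
side tray rim 1930 ([array([ 618.1, -183.5]), array([214.6, 252.6])], 10.8) 0.040281222892334434
```

View pics/a.png

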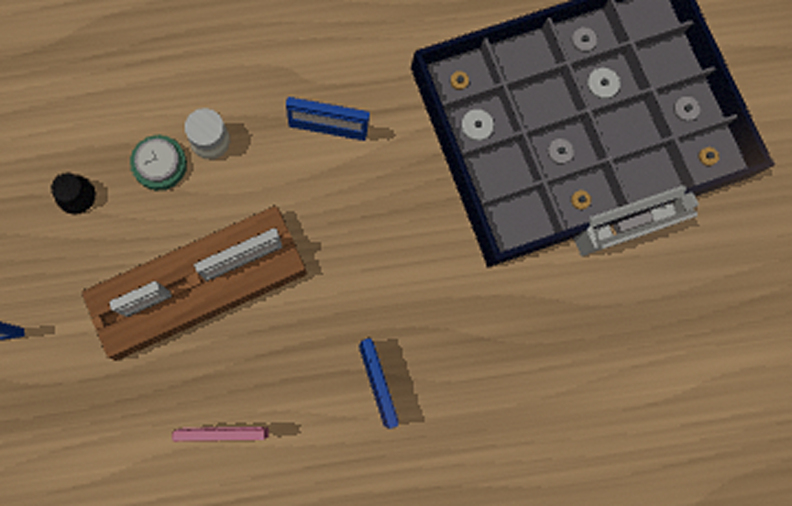

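View pics/b.png

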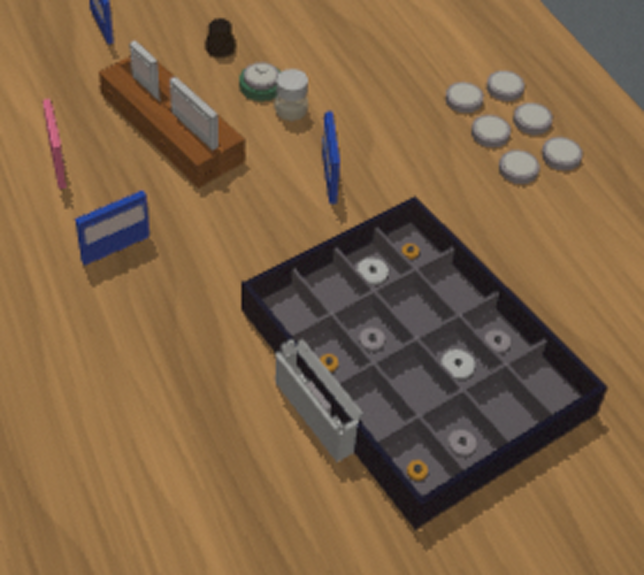

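The crops show the white wide holder in the rack's right slot (top crop ~238,252) and the narrow one in the left slot. The empty channel is on the tray front (~640,218). The rack is yawed about +16.3° and the tray about +10.9°.

Request:
drive_tool([
  [[-2.45,-2.17,0],[0,0,0],0],
  [[-2.45,-2.17,0],[0,0,0],0],
  [[-2.45,-2.17,0],[0,0,0],0],
  [[-2.45,-2.17,0],[0,0,0],0],
  [[-2.45,-2.17,0],[0,0,0],0],
  [[-2.45,-2.17,0],[0,0,0],0],
  [[-2.45,-2.17,0],[0,0,0],0],
  [[-2.45,-2.17,0],[0,0,0],0],
  [[-2.45,-2.17,0],[0,0,0],0],
  [[-2.45,-2.17,0],[0,0,0],0],
  [[-2.45,-2.17,0],[0,0,0],0],
  [[-2.45,-2.17,0],[0,0,0],0],
  [[-2.45,-2.17,0],[0,0,0],0],
  [[-2.45,-2.17,0],[0,0,0],0],
  [[-2.45,-2.17,0],[0,0,0],0],
  [[-2.45,-2.17,0],[0,0,0],0],
  [[-2.45,-2.17,0],[0,0,0],0],
  [[-2.45,-2.17,0],[0,0,0],0],
], squeeze=60)

```text
time_s: 2.6
position: [0.5395, 0.1246, 0.1933]
tcp_rot: [0.208, 0.978, 0.0, 0.0]
force: [0.9, 0.0, 0.6]
gripper_width: 0.0856
```

Request:
drive_tool([
  [[0,0,0.5],[0,0,6.2],0],
  [[0,0,0.5],[0,0,6.2],0],
  [[0,0,0.5],[0,0,6.2],0],
  [[0,0,0.5],[0,0,6.2],0],
  [[0,0,0.5],[0,0,6.2],0],
  [[0,0,0.5],[0,0,6.2],0],
  [[0,0,0.5],[0,0,6.2],0],
  [[0,0,0.5],[0,0,6.2],0],
  [[0,0,0],[0,0,0],0],
  [[0,0,0],[0,0,0],0],
  [[0,0,0],[0,0,0],0],
])

```text
time_s: 3.52
position: [0.5391, 0.1263, 0.1533]
tcp_rot: [0.598, 0.802, 0.0, 0.0]
force: [-0.1, 0.8, 0.3]
gripper_width: 0.0852
```

Request:
drive_tool([
  [[0,0,1.7],[0,0,0],0],
  [[0,0,1.7],[0,0,0],0],
  [[0,0,1.7],[0,0,0],0],
  [[0,0,1.7],[0,0,0],0],
  [[0,0,1.7],[0,0,0],0],
  [[0,0,1.7],[0,0,0],0],
  [[0,0,0],[0,0,0],0],
  [[0,0,0],[0,0,0],0],
  [[0,0,0],[0,0,0],0.6],
  [[0,0,0],[0,0,0],0.8],
  [[0,0,0],[0,0,0],1],
  [[0,0,0],[0,0,0],1],
  [[0,0,0],[0,0,0],1],
  [[0,0,0],[0,0,0],1],
  [[0,0,0],[0,0,0],1],
  [[0,0,0],[0,0,0],1],
  [[0,0,0],[0,0,0],1],
  [[0,0,0],[0,0,0],1],
])

```text
time_s: 5.02
position: [0.5389, 0.1262, 0.051]
tcp_rot: [0.599, 0.801, -0.0, 0.0]
force: [-1.3, 0.7, 0.3]
gripper_width: 0.0004
```

The fingers shut to zero width, so I'll look before doing anything else.

```bash
python3 - <<'E'
from h import *
print(readout.observe())
for n in("top","side"):
    c=capture(n); save(c,n+"1")
a=cv2.imread("pics/top1.png")[190:300,150:310]; b=cv2.imread("pics/side1.png")[130:290,180:360]
r=lambda i:cv2.resize(i,(390,390*i.shape[0]//i.shape[1]),interpolation=2)
a,b=r(a),r(b); h=max(len(a),len(b)); p=lambda i:np.pad(i,((0,h-len(i)),(0,5),(0,0)))
cv2.imwrite("pics/c.png",np.hstack([p(a),p(b)]))
E
```

```text
{'time_s': 5.0167, 'q': array([-0.45579643,  0.60868133,  0.18017662,  2.11732589, -0.24560357,
        0.43478198,  0.20249839]), 'dq': array([ 0.00065478,  0.00189017, -0.00118249,  0.00020141,  0.00025355,
       -0.0007802 ,  0.00031019]), 'joint_efforts': array([-1.07578296e-02, -6.46267462e+01,  4.39980313e+00, -1.30366758e+01,
        6.72100461e-03,  2.42451373e-03,  1.77251891e-04]), 'position': array([0.53889868, 0.12616764, 0.05096018]), 'tcp_rot': array([ 5.98954122e-01,  8.00783341e-01, -3.02577942e-05,  1.02181587e-05]), 'force': array([-1.25781993,  0.69251992,  0.29269696]), 'ft_torque': array([ 0.01750722, -0.00405305,  0.02548063]), 'gripper_width': 0.00036461405001274885}
```

View pics/c.png

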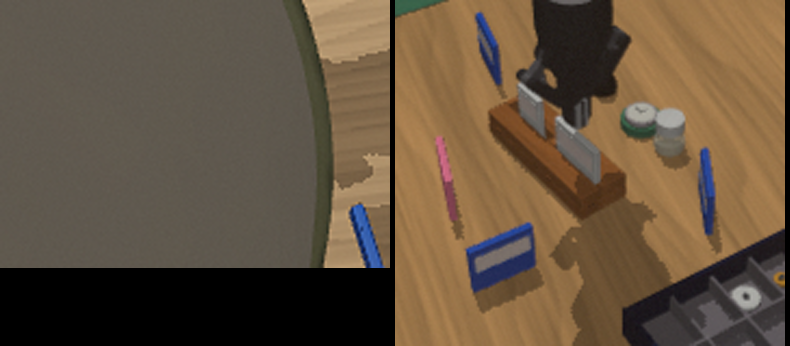

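The side view shows the shut fingers up behind the holder, not on it (composite ~575,110 against the holder at ~580,150). I'll measure where the fingers are.

```bash
python3 - <<'E'
from h import *
np.set_printoptions(precision=4,suppress=True)
c=capture("side"); P,ok=cloud(c); x,y,z=np.moveaxis(P,-1,0)
K=np.array(c["camera_matrix"]); A=att(c)
def px(p):
    q=(np.array(p)-c["origin"])@A; return (K@q/q[2])[:2]
print("reported tcp px",px([.539,.1262,.051]),"base",px([0,0,0]), "holder top px",px([.539,.1265,.076]))
dark=(c["img"].max(2)<90)
for lo in np.arange(.03,.2,.01):
    s=ok&(x>.4)&(x<.7)&(y>.05)&(y<.3)&(z>lo)&(z<lo+.01)&dark
    q=P[s]
    if len(q): print(round(lo,3),len(q),np.percentile(q,5,axis=0),np.percentile(q,95,axis=0))
for m in masks_of("side","holder")[:5]+masks_of("side","spare")[:2]:
    q=P[m["mask"]&ok]; print(round(m["p"],2),np.array(m["box"]),np.median(q,0))
b=(P[ok&(x>.46)&(x<.6)&(y>.07)&(y<.168)&(z>.065)&(~dark)]); print("wide",b.mean(0),b.max(0),b.min(0))
E
```

```text
reported tcp px [263.7406 200.5612] base [ 24.7704 333.3968] holder top px [263.368  192.4593]
0.03 244 [0.4911 0.0808 0.0306] [0.5757 0.2475 0.037 ]
0.04 1 [0.6544 0.0633 0.0423] [0.6544 0.0633 0.0423]
0.09 8 [0.5301 0.1157 0.0966] [0.544  0.1265 0.0996]
0.1 43 [0.5274 0.1152 0.1013] [0.5524 0.1272 0.1093]
0.11 51 [0.5267 0.1156 0.1106] [0.5552 0.1281 0.1193]
0.12 32 [0.5291 0.1142 0.1207] [0.552  0.1245 0.1288]
0.13 58 [0.5223 0.1101 0.1312] [0.5694 0.127  0.1398]
0.14 116 [0.5141 0.1068 0.1414] [0.5748 0.132  0.1494]
0.15 112 [0.5053 0.1041 0.1505] [0.5813 0.1322 0.1595]
0.16 119 [0.4993 0.103  0.1607] [0.5894 0.1365 0.1695]
0.17 149 [0.4899 0.1014 0.1705] [0.5928 0.1347 0.1798]
0.18 214 [0.4831 0.1014 0.1806] [0.5957 0.1383 0.1896]
0.19 168 [0.4986 0.1051 0.1908] [0.5733 0.1255 0.1993]
0.93 [227.8 251.1  30.4  30.5] [0.4236 0.0288 0.037 ]
0.71 [324.6 216.3   9.9  42. ] [0.644  0.0278 0.0479]
0.7 [223.3 154.2   6.4  36.3] [0.5059 0.3439 0.0429]
0.6 [263.5 199.4  25.8  32.6] [0.5387 0.122  0.0586]
0.53 [203.6 214.4   9.3  38.3] [0.4009 0.1331 0.0579]
0.72 [244.7 183.1  13.8  24.8] [0.5148 0.2023 0.0558]
wide [0.5269 0.0935 0.3671] [0.5991 0.168  0.5291] [0.4628 0.075  0.065 ]
```

```bash
python3 - <<'E'
from h import *
np.set_printoptions(precision=4,suppress=True)
c=capture("side"); P,ok=cloud(c); x,y,z=np.moveaxis(P,-1,0)
for lo in np.arange(.066,.12,.003):
    s=ok&(x>.49)&(x<.6)&(y>.08)&(y<.168)&(z>lo)&(z<=lo+.003); q=P[s]
    if len(q): print(round(lo,3),len(q),q.min(0)[:2],q.max(0)[:2],np.median(c["img"][s],0))
i=c["img"][140:230,220:310]; cv2.imwrite("pics/d.png",cv2.resize(i,None,fx=6,fy=6,interpolation=0)[:,:,::-1])
E
```

```text
0.066 16 [0.5289 0.0937] [0.5528 0.1488] [107.  100.5  96.5]
0.069 26 [0.5269 0.0927] [0.5529 0.1599] [101.5  98.   94.5]
0.072 32 [0.5273 0.0962] [0.5534 0.1608] [105.  102.5  99. ]
0.075 50 [0.5276 0.0931] [0.553 0.162] [115.5 109.  106. ]
0.078 13 [0.5297 0.0942] [0.5489 0.1528] [116. 110. 106.]
0.09 1 [0.5385 0.1197] [0.5385 0.1197] [94. 86. 81.]
0.093 4 [0.5363 0.117 ] [0.5511 0.1213] [116.5  98.5  77.5]
0.096 8 [0.5342 0.1152] [0.5557 0.127 ] [65.5 62.  54. ]
0.099 12 [0.5301 0.1127] [0.5524 0.1245] [75.  63.5 56. ]
0.102 13 [0.526  0.1147] [0.5548 0.1297] [80. 63. 60.]
0.105 14 [0.5259 0.115 ] [0.5489 0.129 ] [55.  51.5 47.5]
0.108 15 [0.5262 0.115 ] [0.555  0.1294] [56. 51. 43.]
0.111 15 [0.5259 0.1142] [0.5557 0.1314] [54. 49. 46.]
0.114 12 [0.5265 0.1166] [0.5551 0.1271] [44.5 40.  36.5]
0.117 15 [0.5281 0.1144] [0.552  0.1272] [49. 44. 41.]
```

View pics/d.png

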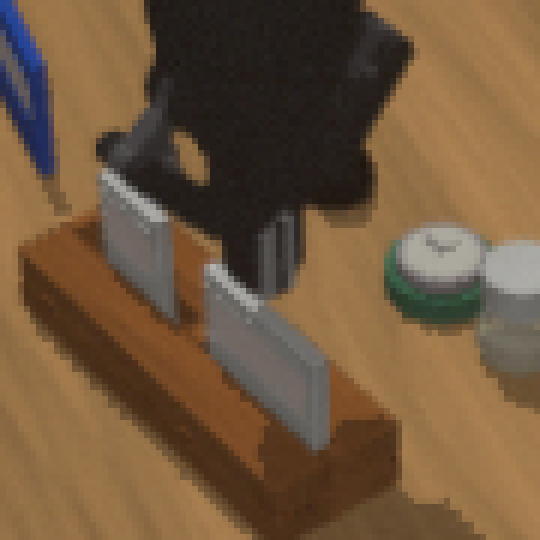

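Depth confirms it. The fingers straddle the holder laterally, but their real tips are at z≈0.092 while the readout says 0.051. The readout is about 40 mm low along the tool, so I'll trust the cameras, open, descend and check again before closing.

Request:
drive_tool([
  [[0,0,0],[0,0,0],0],
  [[0,0,0],[0,0,0],0],
  [[0,0,0],[0,0,0],0],
  [[0,0,0],[0,0,0],0],
  [[0,0,0],[0,0,0],0],
  [[0,0,0],[0,0,0],0],
  [[0,0,0],[0,0,0],0],
  [[0,0,1.0],[0,0,0],0],
  [[0,0,1.0],[0,0,0],0],
  [[0,0,1.0],[0,0,0],0],
  [[0,0,0.8],[0,0,0],0],
  [[0,0,0],[0,0,0],0],
  [[0,0,0],[0,0,0],0],
])

```text
time_s: 6.4
position: [0.5383, 0.1259, 0.012]
tcp_rot: [0.599, 0.801, -0.001, -0.001]
force: [0.7, 0.2, 0.2]
gripper_width: 0.0854
```

```bash
python3 - <<'E'
from h import *
np.set_printoptions(precision=4,suppress=True)
c=capture("side"); P,ok=cloud(c); x,y,z=np.moveaxis(P,-1,0)
# finger frame coordinates about tcp
t=readout.observe(); print(t["position"],t["force"],t["gripper_width"])
d=P-t["position"]; a=np.deg2rad(16.5); u=d[...,0]*np.cos(a)+d[...,1]*np.sin(a); v=-d[...,0]*np.sin(a)+d[...,1]*np.cos(a)
for sgn in(-1,1):
  for lo in np.arange(.04,.1,.005):
    s=ok&(u*sgn>.03)&(u*sgn<.075)&(abs(v)<.025)&(z>lo)&(z<=lo+.005)
    if s.sum(): print(sgn,round(lo,3),s.sum(),u[s].min(),u[s].max(),v[s].min(),v[s].max())
i=c["img"][140:230,220:310]; cv2.imwrite("pics/e.png",cv2.resize(i,None,fx=6,fy=6,interpolation=0)[:,:,::-1])
E
```

```text
[0.5387 0.126  0.0125] [-0.1701 -0.7131  0.2777] 0.0849235584578861
-1 0.06 1 -0.045570796974383286 -0.045570796974383286 0.0003077861756299507 0.0003077861756299507
-1 0.065 1 -0.04666922040257647 -0.04666922040257647 -0.005257465082350607 -0.005257465082350607
-1 0.07 10 -0.05268157762292652 -0.04171160489269936 -0.011874370301619067 0.005023999215468408
-1 0.075 17 -0.05496046084824724 -0.041086563160696817 -0.012807753875633834 0.006465716493577037
-1 0.08 16 -0.05429103952368079 -0.04000268590981486 -0.01140602895445111 0.006248109427541551
-1 0.085 12 -0.05521314924438944 -0.045094933081034815 -0.010603359375052053 0.00825153902274731
-1 0.09 17 -0.05542539571642744 -0.041988272763028356 -0.011465953784619681 0.003989641821097239
-1 0.095 12 -0.05344747696812542 -0.03908640763290773 -0.011276538053468083 -0.004206076682629557
1 0.06 3 0.04585425516357278 0.04647506537215243 -0.005078083291565252 0.009288039287146657
1 0.065 6 0.04404161720735716 0.046471010258020445 -0.009717461606496945 0.012838163334356053
1 0.07 15 0.043007875627109074 0.058463072920069796 -0.011275478091385406 0.012600701767044004
1 0.075 19 0.043030460199869086 0.0581366839655921 -0.01162634571881974 0.0120775892026357
1 0.08 13 0.04383950153756873 0.057403148810463926 -0.00980930071673785 0.01098238292508756
1 0.085 19 0.043941767837887044 0.05769908637519185 -0.011771916318686945 0.01205837868892875
1 0.09 12 0.042975562110158974 0.057793297885605735 -0.010755773842463099 0.011982123429336545
1 0.095 19 0.04348515669078201 0.05716382851866521 -0.012052775765910592 0.010982470414585848
```

View pics/e.png

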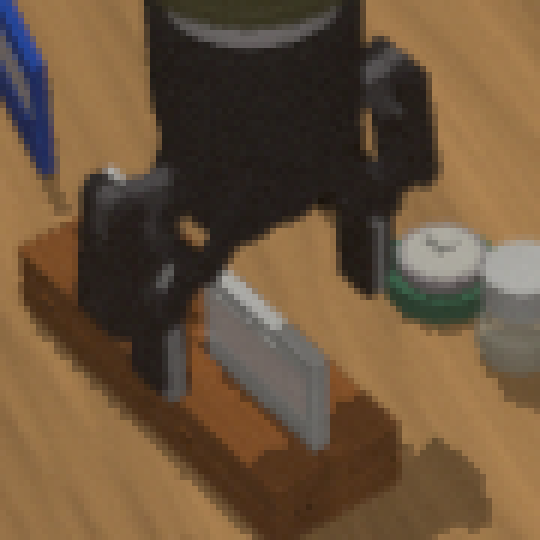

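The picture shows the open fingers straddling the wide holder, centred, with their tips at z≈0.064. Shut, they should be at about 0.051, as wanted, so I'll close.

Request:
drive_tool([
  [[0,0,0],[0,0,0],0.5],
  [[0,0,0],[0,0,0],0.8],
  [[0,0,0],[0,0,0],1],
  [[0,0,0],[0,0,0],1],
  [[0,0,0],[0,0,0],1],
  [[0,0,0],[0,0,0],1],
  [[0,0,0],[0,0,0],1],
  [[0,0,0],[0,0,0],1],
  [[0,0,0],[0,0,0],1],
  [[0,0,0],[0,0,0],1],
], squeeze=80)

```text
time_s: 7.28
position: [0.5392, 0.1263, 0.0133]
tcp_rot: [0.599, 0.801, 0.0, 0.0]
force: [-0.4, -1.1, 5.1]
gripper_width: 0.0064
```

Request:
drive_tool([
  [[0,0,-0.5],[0,0,0],1],
  [[0,0,-1],[0,0,0],1],
  [[0,0,-1.5],[0,0,0],1],
  [[0,0,-1.5],[0,0,0],1],
  [[0,0,-1.5],[0,0,0],1],
  [[0,0,-1.5],[0,0,0],1],
  [[0,0,-1.5],[0,0,0],1],
  [[0,0,0],[0,0,0],1],
  [[0,0,0],[0,0,0],1],
  [[0,0,0],[0,0,0],1],
])

```text
time_s: 8.12
position: [0.5385, 0.1262, 0.1028]
tcp_rot: [0.599, 0.801, -0.0, -0.0]
force: [0.2, 0.1, -1.3]
gripper_width: 0.0066
```

```bash
python3 - <<'E'
from h import *
np.set_printoptions(precision=4,suppress=True)
c=capture("side"); save(c,"side2"); P,ok=cloud(c); x,y,z=np.moveaxis(P,-1,0)
t=readout.observe(); print(t["position"],t["force"],t["gripper_width"])
i=c["img"][80:230,200:350]; cv2.imwrite("pics/f.png",cv2.resize(i,None,fx=4,fy=4,interpolation=2)[:,:,::-1])
for m in masks_of("side","holder")[:6]:
    q=P[m["mask"]&ok]; print(round(m["p"],2),np.array(m["box"]),np.median(q,0),np.percentile(q,3,axis=0),np.percentile(q,97,axis=0))
E
```

```text
[0.5384 0.1261 0.1025] [-0.2084  1.0151 -0.2545] 0.006509456366381582
0.75 [226.7 249.3  32.3  29.8] [0.4235 0.0289 0.0367] [0.3916 0.0228 0.0036] [0.4576 0.0367 0.0626]
0.68 [262.1 176.7  25.5  27.6] [0.5422 0.1141 0.1311] [0.527  0.0933 0.0015] [0.5715 0.2713 0.166 ]
0.62 [325.4 217.4  12.3  41.1] [0.6443 0.0285 0.0453] [0.6363 0.0066 0.0007] [0.6616 0.0727 0.0632]
0.61 [203.3 212.8  10.2  41.5] [0.4015 0.1396 0.0556] [0.3958 0.1237 0.002 ] [0.4109 0.2413 0.0642]
0.51 [224.8 152.7   4.2  34.7] [0.506  0.3407 0.0423] [0.5041 0.3184 0.0066] [0.512  0.3819 0.0639]
```

View pics/f.png

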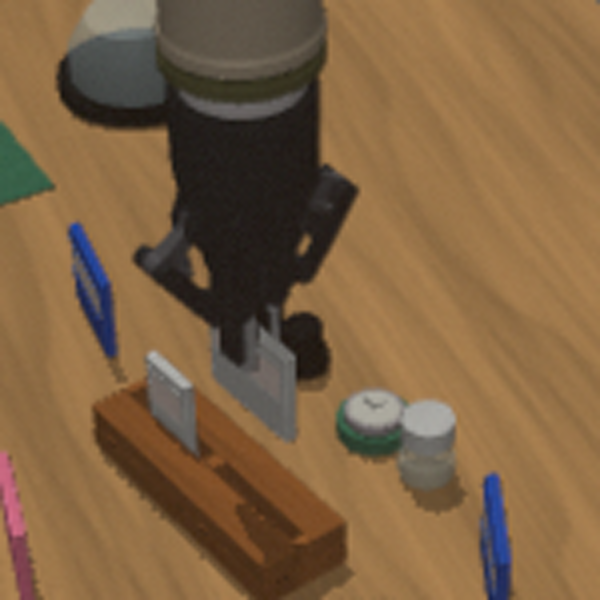

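The holder hangs upright in the grip, clear of the rack (crop ~255,380), and the narrow one is untouched. Next I'll move it over the channel and align it.

Request:
drive_tool([
  [[-1.5,-0.5,0],[0,0,0],1],
  [[-2.5,-0.85,0],[0,0,0],1],
  [[-2.7,-0.92,0],[0,0,0],1],
  [[-2.7,-0.92,0],[0,0,0],1],
  [[-2.7,-0.92,0],[0,0,0],1],
  [[-2.7,-0.92,0],[0,0,0],1],
  [[-2.7,-0.92,0],[0,0,0],1],
  [[-2.7,-0.92,0],[0,0,0],1],
  [[-2.7,-0.92,0],[0,0,0],1],
  [[-2.7,-0.92,0],[0,0,0],1],
  [[-2.5,-0.85,0],[0,0,0],1],
  [[-2.0,-0.6,0],[0,0,0],1],
  [[-1.0,-0.36,0],[0,0,0],1],
  [[0,0,0],[0,0,2.8],1],
  [[0,0,0],[0,0,2.8],1],
  [[0,0,0],[0,0,0],1],
  [[0,0,0],[0,0,0],1],
  [[0,0,0],[0,0,0],1],
])

```text
time_s: 9.72
position: [0.5258, -0.2011, 0.1027]
tcp_rot: [0.636, 0.771, -0.0, -0.0]
force: [-0.4, -0.6, -0.6]
gripper_width: 0.0062
```

```bash
cat > m.py <<'E'
from h import *
np.set_printoptions(precision=4,suppress=True)
import sys
t=readout.observe(); print(t["position"],R.from_quat(t["tcp_rot"]).as_matrix()[:,1],t["force"],t["gripper_width"])
a=np.deg2rad(10.9)
for n,o in(("side",[.5271,-.2010,.022]),("top",[.5247,-.2026,.020])):
    c=capture(n); save(c,n+sys.argv[1]); P,ok=cloud(c); d=P-np.array(o)
    u=d[...,0]*np.cos(a)+d[...,1]*np.sin(a); v=-d[...,0]*np.sin(a)+d[...,1]*np.cos(a); w=d[...,2]
    im=c["img"].astype(int); lo=float(sys.argv[2]); hi=float(sys.argv[3])
    s=ok&(abs(u)<.02)&(abs(v)<.05)&(w>lo)&(w<hi)&(im.min(2)>85)
    q=np.stack([u,v,w],-1)[s]
    if len(q)>10:
        print(n,len(q),"min",np.percentile(q,2,axis=0),"max",np.percentile(q,98,axis=0))
        # front (visible) face plane : u = a + b v + c w
        k=np.linalg.lstsq(np.c_[np.ones(len(q)),q[:,1],q[:,2]],q[:,0],rcond=None)[0]; print(" fit u=",k,"yaw err deg",-np.degrees(k[1]))
        r=cv2.minAreaRect((q[:,:2]*1000).astype(np.float32)); print(" rect",r)
E
python3 m.py 3 .065 .155; python3 -c "
import cv2
i=cv2.imread('pics/side3.png')[200:360,240:400]; cv2.imwrite('pics/g.png',cv2.resize(i,None,fx=3.7,fy=3.7,interpolation=2))"
```

```text
[ 0.5258 -0.2011  0.1027] [ 0.9818  0.1899 -0.0005] [-0.3975 -0.5738 -0.6415] 0.006238843839217658
side 395 min [-0.005  -0.0333  0.0862] max [0.0036 0.0336 0.1443]
 fit u= [-0.0055 -0.0246  0.0247] yaw err deg 1.4101194348885402
 rect ((-3.9042444229125977, 0.7034530639648438), (12.780102729797363, 70.22294616699219), 6.936669826507568)
top 220 min [-0.004  -0.0124  0.0933] max [0.0044 0.0374 0.1458]
 fit u= [-0.0044  0.0007  0.0354] yaw err deg -0.03829720962909027
 rect ((0.770167350769043, 11.621894836425781), (10.048129081726074, 52.06333923339844), 0.048261240124702454)
```

View pics/g.png

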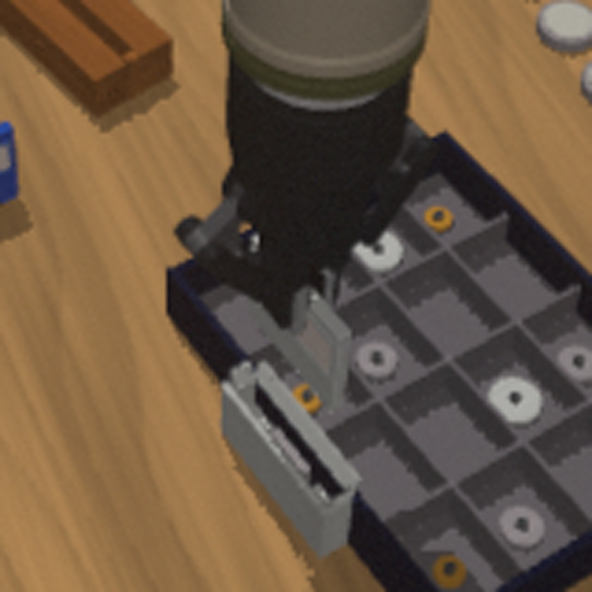

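The holder is centred over the channel (within about 1 mm by both cameras), card to the front, with its bottom edge 85 mm above the floor. Now I'll lower it into the mouth.

Request:
drive_tool([
  [[0,0,1],[0,0,0],1],
  [[0,0,1.5],[0,0,0],1],
  [[0,0,1.5],[0,0,0],1],
  [[0,0,1],[0,0,0],1],
  [[0,0,0.6],[0,0,0],1],
  [[0,0,0.4],[0,0,0],1],
  [[0,0,0.2],[0,0,0],1],
  [[0,0,0.2],[0,0,0],1],
  [[0,0,0],[0,0,0],1],
  [[0,0,0],[0,0,0],1],
])

```text
time_s: 10.65
position: [0.526, -0.202, 0.0394]
tcp_rot: [0.637, 0.771, 0.0, 0.0]
force: [0.5, 0.0, -0.1]
gripper_width: 0.0061
```

Request:
drive_tool([
  [[0,0,0.15],[0,0,0],1],
  [[0,0,0.15],[0,0,0],1],
  [[0,0,0.15],[0,0,0],1],
  [[0,0,0.15],[0,0,0],1],
  [[0,0,0.15],[0,0,0],1],
  [[0,0,0.15],[0,0,0],1],
  [[0,0,0],[0,0,0],1],
  [[0,0,0],[0,0,0],1],
])

```text
time_s: 11.32
position: [0.5257, -0.2019, 0.0299]
tcp_rot: [0.637, 0.771, -0.0, -0.0]
force: [-0.7, -0.5, -1.6]
gripper_width: 0.0062
```

Request:
drive_tool([
  [[0,0,0.1],[0,0,0],1],
  [[0,0,0.1],[0,0,0],1],
  [[0,0,0.1],[0,0,0],1],
  [[0,0,0.1],[0,0,0],1],
  [[0,0,0.1],[0,0,0],1],
  [[0,0,0],[0,0,0],1],
  [[0,0,0],[0,0,0],1],
])

```text
time_s: 11.9
position: [0.5259, -0.2019, 0.0251]
tcp_rot: [0.637, 0.771, 0.0, 0.0]
force: [0.1, 0.5, 3.9]
gripper_width: 0.0063
```

Request:
drive_tool([
  [[0,0,0.1],[0,0,0],1],
  [[0,0,0.1],[0,0,0],1],
  [[0,0,0.1],[0,0,0],1],
  [[0,0,0.1],[0,0,0],1],
  [[0,0,0],[0,0,0],1],
  [[0,0,0],[0,0,0],1],
])

```text
time_s: 12.4
position: [0.5259, -0.2019, 0.021]
tcp_rot: [0.637, 0.771, 0.0, 0.0]
force: [-0.7, 0.8, 6.3]
gripper_width: 0.006
```

Only the clip is pushing back so far. I'll continue in small steps.

Request:
drive_tool([
  [[0,0,0.1],[0,0,0],1],
  [[0,0,0.1],[0,0,0],1],
  [[0,0,0],[0,0,0],1],
  [[0,0,0],[0,0,0],1],
])

```text
time_s: 12.73
position: [0.526, -0.2019, 0.0191]
tcp_rot: [0.637, 0.771, 0.0, 0.0]
force: [-0.8, -0.3, 6.0]
gripper_width: 0.0065
```

Request:
drive_tool([
  [[0,0,0.1],[0,0,0],1],
  [[0,0,0],[0,0,0],1],
  [[0,0,0],[0,0,0],1],
])

```text
time_s: 12.98
position: [0.526, -0.2019, 0.0183]
tcp_rot: [0.637, 0.771, 0.0, 0.0]
force: [-1.7, 0.5, 9.2]
gripper_width: 0.0063
```

Request:
drive_tool([
  [[0,0,0.1],[0,0,0],1],
  [[0,0,0],[0,0,0],1],
  [[0,0,0],[0,0,0],1],
])

```text
time_s: 13.23
position: [0.5261, -0.2019, 0.0183]
tcp_rot: [0.637, 0.771, 0.0, 0.0]
force: [-2.5, 1.4, 21.6]
gripper_width: 0.0066
```

The motion stopped dead and the force jumped by 12 N/mm, so it is on the solid floor, as predicted (readout z 0.018). I'll check by camera.

```bash
python3 m.py 4 .032 .075; python3 - <<'E'
import cv2
i=cv2.imread('pics/side4.png')[230:370,250:390]; cv2.imwrite('pics/k.png',cv2.resize(i,None,fx=4.2,fy=4.2,interpolation=2))
E
```

```text
[ 0.5261 -0.2019  0.0183] [0.9823 0.1874 0.0012] [-2.5203  1.439  21.5715] 0.006554758337132731
side 161 min [-0.0048 -0.0339  0.0331] max [ 0.004  -0.0052  0.0611]
 fit u= [-0.0092 -0.0658  0.1209] yaw err deg 3.772631291692051
 rect ((-3.6492385864257812, -0.3407554626464844), (11.762870788574219, 68.40806579589844), 8.328153610229492)
top 135 min [-0.0036 -0.0083  0.0336] max [0.005  0.0365 0.062 ]
 fit u= [-0.0022 -0.0089  0.057 ] yaw err deg 0.5092364250675792
 rect ((3.2051258087158203, 13.233429908752441), (13.978758811950684, 47.715267181396484), 10.64801025390625)
```

View pics/k.png

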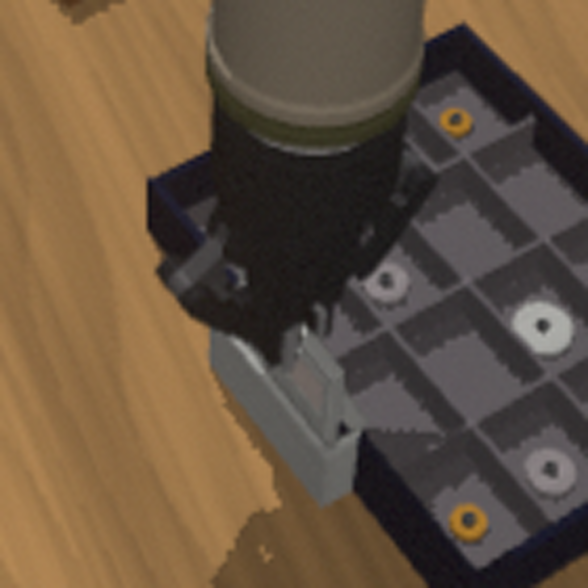

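The holder stands in the channel behind the lip with its card forward. Its top is 61–62 mm above the floor by both cameras (60 expected when home), it is centred, and the push is 21.6 N. Handing in.

```bash
python3 -c "
from rig import ticket,readout
o=readout.observe(); print(o['time_s'],o['force'],o['gripper_width']); print(ticket.close_job()); o=readout.observe(); print(o['time_s'],o['position'],o['force'],o['gripper_width'])"
```

```text
13.3333 [-3.27168516  1.55678455 21.84990319] 0.006188374946595358
the job is handed in; nothing more can be done
None
the job is handed in; nothing more can be done
```

I took the wide label holder from the rack's right slot and pushed it down behind the tray's metal lip, card towards the robot. I handed the job in at 13.3 s, still gripping it (grip set to 80 N) and pressing down with about 22 N.

**Last checks:**
- **Depth:** The downward force rose with the clip to about 9 N, then jumped to 22 N with no further travel, so it is on the solid floor. The holder's top was 61–62 mm above the floor in both cameras, against 60 mm when home.
- **Position:** It was centred in the channel to about 1 mm. The tool is vertical and about 0.1° off the channel's line. Rough fits to the partly hidden plate gave 0.5° from one camera and 3.8° from the other, both inside the limit.
- **Other objects:** The narrow holder, loupe, watch and jar were not visibly disturbed after the lift. I did not re-measure them at the end.

**What disagreed:**
- **First grasp missed:** The reported tool height was about 40 mm lower than the real fingertips seen by the camera. The fingers closed on air above the holder without touching anything, so I corrected the height from the camera and gripped on the second try.
- **Grip width:** The gripper read 6–6.5 mm on a plate that is 8 mm thick. The hold did not slip.

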